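Nudge the petri dish into the warming plate's recess and press start

TASK

Gently push the covered petri dish across the deck of the warming plate until it drops into the round recess and lies flat and fully down in it; push only, never lift or tip it. Then press the green start button right down and let it go. Leave the timer, the vial and the small beaker where they stand.

Things in the scene. Friction and masses are not known exactly. Their poses are not given: they have to be found in the camera images.
- plate: dark steel warming plate fixed to the bench, 200 x 340 x 30 mm (its own x, y, z), flat bare deck on top; origin at the centre of its underside, z up, so the deck is at 30 mm; its long side runs along its y; the round recess is in the middle of the deck, the start button near its front (-x) long edge. The dish starts on the deck at one y end and the timer at the other, which is which varies; each is about 105 mm from the recess centre.
- recess (a point): centre of the floor of the round recess, a blue disc: recess 70 mm diameter, 7 mm deep, 3 mm lead-in chamfer at its rim, with the plate's axes; this point is 23 mm above the plate's underside and 7 mm below the deck
- dish: clear, whitish closed petri dish lying flat, lid fixed on: lid 62 mm diameter from 4 to 15 mm above its underside, bottom part 58 mm diameter, 15 mm high over all, 30 to 55 g; origin at the centre of its underside, z up. Seated in the recess it stands 8 mm above the deck. Pushed along, it stays level until its centre is about 20 mm from the recess centre, then its front dips; it falls flat once its centre is within about 4 mm and the push ends.
- start_top (a point): centre of the top of the green start button (26 mm across; the point goes down with it), 22 mm above the deck when released, on a black housing 42 mm across and 12 mm high, on the deck 74 mm from the recess centre towards the plate's -x; it is pressed straight down
- start (a joint): travel of the start button in m: 0 released, 0.006 fully pressed; springs back; full travel takes about 5 N
- clock: white kitchen-type timer lying on the deck at the other end from the dish, 60 x 62 x 18 mm, loose; origin at the centre of its underside; not to be moved
- vial: small vial with red cap, 25 mm diameter, 47 mm high, loose on the bench behind the plate; origin at the centre of its underside; not to be moved
- beaker: small clear beaker, 43 x 48 mm, 56 mm high, loose on the bench behind the plate; origin at the centre of its underside; not to be moved
There are look-alikes about, which are no part of the job. What is shaped like the dish but orange or turquoise is not meant.

How it is judged:
On the way, in this order (a step that is already met when the one before it is completed fails the run):
1. the dish is seated flat in the recess (horizontal distance between dish and recess below 0.006 m and z of dish in the frame of recess below 0.002 m and angle between dish's own z axis and vertical below 0.05 rad), for 0.2 s.
2. the start button is pressed down (at least 4.5 mm) (value of joint start above 0.0045 m), for 0.05 s.
At the end, for the whole second after the job is handed in: The dish lies in the recess (within 6 mm of its centre, underside within 2 mm of the recess floor, tilt under 0.05 rad) and is at rest; the start button is released (under 1.5 mm) (all of step 1 and linear speed of dish below 0.01 m/s and value of joint start below 0.0015 m); the robot touches nothing.
It fails at once if the dish is lifted more than 6 mm above the deck (z of dish in the frame of plate above 0.036 m).
It fails at once if the dish is tipped by more than 0.5 rad (angle between dish's own z axis and vertical above 0.5 rad).
It fails at once if the dish is pushed or squeezed with more than 25 N (contact force between the fingers and dish above 25 N).
It fails at once if the timer, the vial or the beaker is moved more than 15 mm (distance of any of clock, vial, beaker from where it was at the start of the episode above 0.015 m).
It also fails if it takes over 48 s, if anything falls off the work surface, if the arm or the gripper's body presses on something with over 40 N, if the wrist force passes 120 N, or if a joint passes its speed limit or range.

ROBOT

A 6-joint arm with a two-finger parallel gripper is mounted at the origin on a cart in front of the work surface, level with it; the furniture and walls round the work are solid. World frame = base frame: x ahead of the robot, y to its left, z up, the work surface at z = 0. Lengths are in m, angles in rad, forces in N, time in s.
With the tool pointing down it reaches from about 0.325 to 0.775 m from the base axis. Payload 5.5 kg.
Tool frame: the origin (TCP) lies midway between the tips of the shut fingers; the grasp point (between the pads) lies 19 mm behind it; z points along the fingers, y is the direction in which the jaws open and shut (so a half turn about z gives the same grasp; the last joint's range is limited). The gripper opens to 85 mm and grips with 20 to 120 N. Pads are 22 mm wide; open, the fingers measure 114 mm over their backs; the gripper's body (76 mm by 85 mm) begins 54 mm behind the grasp point. The pads swing forward as they close: fully open they stand 13 mm farther back than shut.
Start: joints at [-1.297, 0.091, 1.231, -0, 1.82, -0.057], TCP at [0.195, -0.567, 0.231] pointing down, gripper open.
Joint ranges: [-2.87, 2.87], [-0.86, 2.18], [0.17, 2.46], [-1.51, 4.65], [0.06, 2.69], [-2.65, 2.65]. Speed limits (rad/s): [2.57, 2.57, 3.01, 3.14, 3.14, 3.14].

INTERFACE

Orientations are given as a unit quaternion [x, y, z, w].
In Python, from rig import arm, eyes gives the robot as it stands. The module is installed in compiled form; this text tells all that it offers.
- The arm moves only by the shell command python3 -m inch 'ROWS'. ROWS is JSON, a list of rows, each an object with "angular": the turn, a rotation vector about the tool's x, y, z in rad, a list of three; "slide": the shift along the tool's x, y, z in m, a list of three; "fingers": the opening, from -1 (shut) to 1 (fully open). In form: [{"angular": [ax, ay, az], "slide": [x, y, z], "fingers": fingers}, ...]. A call has exactly 5 rows; each row is the pose to reach, as a shift and turn from the pose commanded when the call began, along the tool's axes at that moment; what a row does not reach only later rows make up. A row lasts 1/10 s, in which the tool goes at most 50 mm and 8.59 degrees, less where a joint would pass 70% of its speed; a pose out of reach is approached as far as the arm can. A call with a gripper value outside its range is refused whole. The fingers move at their own pace and stop on an object; the grip force is fixed at half the most. Time passes only in rows, so rows that repeat a pose let the fingers close, or fill a call up. It gives the time, the measured TCP pose, the force and the opening at its end, in the units of the state.
- arm.sense(): the state, without advancing time (a new reading comes with each control period).
- eyes.read_camera(name): name is "scene" or "top" or "wrist"; returns a dict with "frame" (420x560x3 uint8, red, green, blue), "depth" (420x560 float32, m along the optical axis (not along the pixel's ray), 0 where there is no reading), "fx", "fy", "cx", "cy" (pixels), "D" ([k1, k2, p1, p2, k3] as OpenCV has them; the pictures are not rectified), "origin" and "attitude" of the camera in the world. Camera axes: x right, y down, z forward; pixel columns grow to the right and rows downward; lengths in m; the calibration is good to about 2 mm. A picture is of the moment at which its call begins.
- arm.job_done(): hands the job in, once; it reports no verdict.
The state is a dict: "time_s": time; "joints": joint angles; "qd": joint speeds; "effort": joint torques, N m; "tool_pos": TCP position; "ee_rot": TCP orientation; "force": force on the tool from outside, world axes, zero at the start; "wrist_torque": the same for the moment, N m; "gripper_width": finger opening in m.
Only numpy, scipy, OpenCV 4.12 (cv2) and the standard library are available. Lean on these libraries where they do the work, as an engineer would, in place of code of your own. Each camera call takes 0.05 s, during which the arm holds its last target.

## Working session

There is one attempt and no reset: what is moved stays moved. The work goes in short steps, Python scripts to look and compute and a shell command to move; the robot and the scene stay as the last step left them, time stands still between calls to the robot, and variables do not carry over. Pictures are saved under pics/ and viewed, and the job is handed in when it is done.

```bash
mkdir -p pics
cat > h.py <<'E'
import numpy as np, cv2
from rig import arm, eyes
def snap(name,tag):
    r=eyes.read_camera(name)
    cv2.imwrite(f'pics/{tag}.png',r['frame'][:,:,::-1])
    np.savez(f'pics/{tag}.npz',**r)
    return r
E
python3 - <<'E'
from h import *
for n in ('scene','top','wrist'):
    r=snap(n,n+'0'); print(n,r['origin'],r['attitude'],r['fx'],r['fy'],r['cx'],r['cy'],r['D'])
print(arm.sense())
E
```

```text
scene [ 0.2124945  -0.49973852  0.47884842] [ 0.83600089 -0.23059239  0.13781295 -0.47847387] 464.6336989865509 464.6336989865509 284.0220945085738 211.71798214706274 [-0.0811357  0.         0.         0.         0.       ]
top [0.40147586 0.11104131 0.89244282] [-0.69325166  0.71457166 -0.06187815  0.07043131] 391.730448544915 391.730448544915 277.4848023669834 219.66975082282096 [-0.00749119  0.          0.          0.          0.        ]
wrist [ 0.25880576 -0.54504348  0.37284023] [ 0.80669584 -0.57536131 -0.07933243  0.10912171] 303.42187774275504 303.42187774275504 278.24440434746066 210.76265272794862 [-0.06546172  0.          0.          0.          0.        ]
{'time_s': 0.15, 'joints': array([-1.29669550e+00,  9.17109872e-02,  1.23157083e+00, -2.68171613e-05,
        1.81978858e+00, -5.67096227e-02]), 'qd': array([-1.20379031e-03, -2.47037788e-03, -5.20649152e-03,  3.68733839e-04,
       -9.34283139e-05, -6.07301832e-04]), 'effort': array([ 2.37964152e-03, -4.59369671e+01, -4.18527460e+01, -1.65841954e-05,
        9.52294300e-03,  1.58695320e-05]), 'tool_pos': array([ 0.19481697, -0.56728346,  0.2304173 ]), 'ee_rot': array([ 9.86351988e-01,  1.64648746e-01, -9.30751047e-05, -7.33103425e-04]), 'force': array([0.43238696, 0.15174536, 0.53635194]), 'wrist_torque': array([-0.02098989, -0.03130041,  0.04940915]), 'gripper_width': 0.08581568280776736}
```

View pics/top0.png

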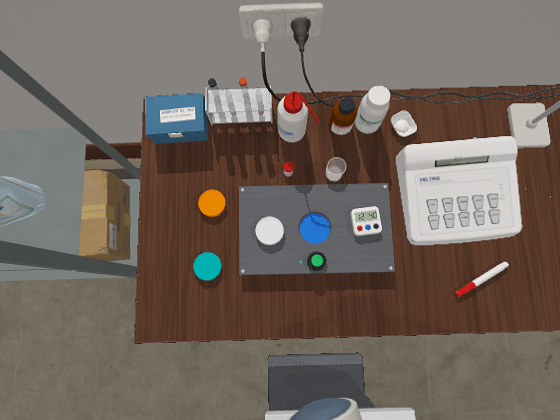

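View pics/scene0.png

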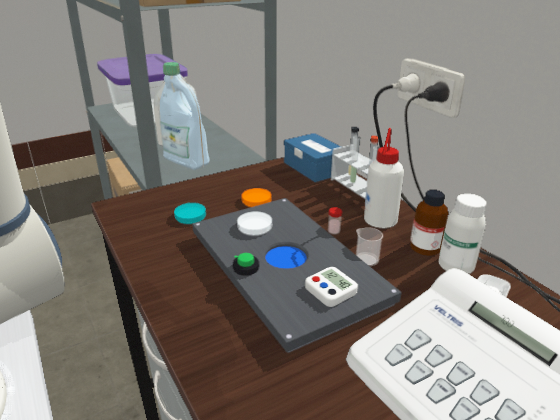

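View pics/wrist0.png

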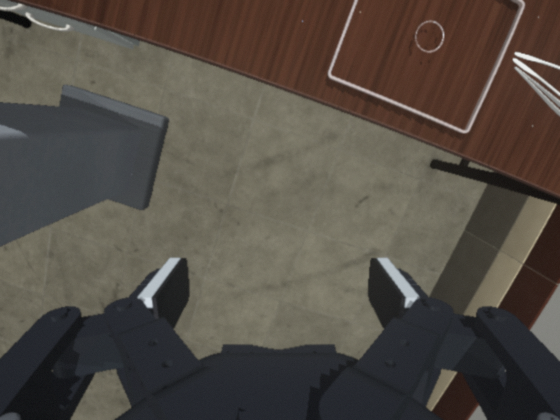

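```bash
cat >> h.py <<'E'
from scipy.spatial.transform import Rotation as R
def ray(r,uv,z):
    K=np.array([[r['fx'],0,r['cx']],[0,r['fy'],r['cy']],[0,0,1]],float)
    p=cv2.undistortPoints(np.array(uv,np.float64).reshape(-1,1,2),K,np.array(r['D'],float)).reshape(-1,2)
    d=R.from_quat(r['attitude']).apply(np.c_[p,np.ones(len(p))])
    o=np.array(r['origin']); return o+d*((z-o[2])/d[:,2])[:,None]
def blobs(r,lo,hi,amin=40):
    hsv=cv2.cvtColor(r['frame'],cv2.COLOR_RGB2HSV)
    m=cv2.inRange(hsv,np.array(lo),np.array(hi))
    n,l,s,c=cv2.connectedComponentsWithStats(m)
    out=[]
    for i in range(1,n):
        if s[i,4]>=amin:
            cn=max(cv2.findContours((l==i).astype(np.uint8),cv2.RETR_EXTERNAL,cv2.CHAIN_APPROX_NONE)[0],key=len)
            h=cv2.convexHull(cn); e=cv2.fitEllipse(h) if len(h)>4 else None
            out.append((s[i],c[i],e))
    return out
E
python3 - <<'E'
from h import *
t=dict(np.load('pics/top0.npz')); s=dict(np.load('pics/scene0.npz'))
for nm,r in (('top',t),('scene',s)):
    print(nm)
    for k,lo,hi,z in (('dish',(0,0,170),(179,60,255),.045),('recess',(105,150,80),(125,255,255),.023),('green',(50,150,60),(75,255,255),.052),('red',(0,180,100),(5,255,255),.047)):
        for st,c,e in blobs(r,lo,hi,60):
            if e is None: continue
            print(k,st,np.round(c,1),np.round(e[0],1),np.round(e[1],1),ray(r,[e[0]],z)[0].round(4), ray(r,[c],z)[0].round(4))
# depth deck
for uv in ((270,231),(290,255),(315,229),(317,261),(270,195)): print(uv,t['depth'][uv[1],uv[0]])
a=t['frame'][140:300,190:420,::-1]; a=cv2.resize(a,None,fx=3.4,fy=3.4,interpolation=cv2.INTER_CUBIC); cv2.imwrite('pics/topcrop.png',a); print(a.shape)
a=s['frame'][170:340,160:420,::-1]; a=cv2.resize(a,None,fx=3,fy=3,interpolation=cv2.INTER_CUBIC); cv2.imwrite('pics/scrop.png',a)
E
```

```text
top
dish [239   3  84   9 438] [280.4   6.3] [278.2   6.9] [ 7.2 95.4] [1.0949 0.1019 0.045 ] [1.0963 0.0963 0.045 ]
dish [254  19  15  23 270] [261.2  29. ] [261.2  28.9] [15.7 24.2] [1.0357 0.1449 0.045 ] [1.0353 0.1451 0.045 ]
dish [362  85  28  22 400] [377.1  95.6] [375.8  97.1] [21.3 29.6] [ 0.8461 -0.1189  0.045 ] [ 0.8498 -0.1221  0.045 ]
dish [ 208   88   64   35 1346] [240.7 102.8] [239.3 104.4] [42.3 73.4] [0.8392 0.2004 0.045 ] [0.8433 0.197  0.045 ]
dish [278  97  29  24 250] [290.6 112.2] [291.7 108.3] [24.3 28.5] [0.8249 0.0783 0.045 ] [0.8153 0.0813 0.045 ]
dish [  404   103   146   139 11256] [469.9 181.3] [476.7 171.7] [137.3 182.6] [ 0.6575 -0.3306  0.045 ] [ 0.6357 -0.3127  0.045 ]
dish [160 107  36  16 457] [177.1 114.3] [176.3 114.4] [14.4 52.1] [0.8197 0.3478 0.045 ] [0.8198 0.3457 0.045 ]
dish [391 111  26  25 449] [403.5 123.1] [403.4 123.2] [21.7 27.5] [ 0.779  -0.1771  0.045 ] [ 0.7791 -0.1774  0.045 ]
dish [326 168  16  12  81] [332.8 175.2] [333.7 169.6] [15.5 20.7] [ 0.6731 -0.011   0.045 ] [ 0.66   -0.0082  0.045 ]
dish [  3 176  36  12  76] [ 18.8 180.
[... 3698 characters left out ...]
0.045 ]
dish [154 371  23  49 134] [160.4 394.4] [166.2 395.5] [18.1 51. ] [ 0.2773 -0.1472  0.045 ] [ 0.2721 -0.1426  0.045 ]
recess [265 246  42  22 718] [285.5 256.8] [285.5 256.9] [22.1 40.9] [0.5451 0.037  0.023 ] [0.5452 0.0372 0.023 ]
green [235 253  19  14 200] [245.  259.3] [244.8 259.3] [13.3 20.2] [0.4662 0.0293 0.052 ] [0.4664 0.0291 0.052 ]
red [377 128  21  36 363] [387.4 152.1] [387.5 147.5] [22.6 37.2] [0.9789 0.2703 0.047 ] [0.9592 0.2489 0.047 ]
red [329 207  13  10 110] [334.9 211.6] [334.8 211.6] [ 9.8 13.5] [0.6803 0.0841 0.047 ] [0.6806 0.0842 0.047 ]
(270, 231) 0.8572614
(290, 255) 0.8597781
(315, 229) 0.88220406
(317, 261) 0.83700633
(270, 195) 0.8862473
(544, 782, 3)
```

View pics/topcrop.png

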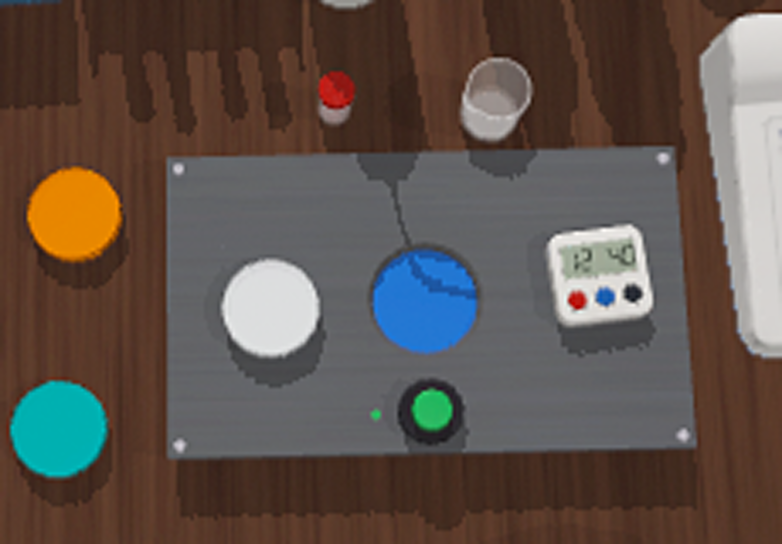

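View pics/scrop.png

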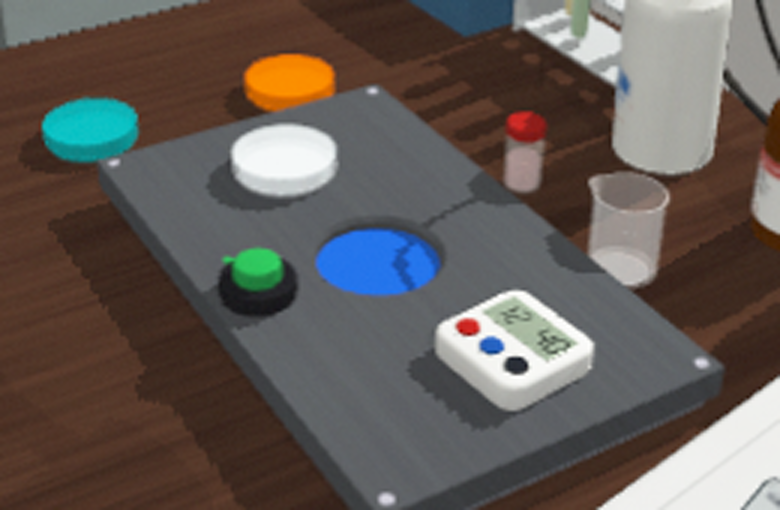

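```bash
cat >> h.py <<'E'
def to(p,yaw):
    s=arm.sense(); q=R.from_quat(s['ee_rot'])
    ex=np.array([np.cos(yaw),np.sin(yaw),0]); ez=np.array([0,0,-1.]); T=R.from_matrix(np.c_[ex,np.cross(ez,ex),ez])
    print('slide',q.inv().apply(np.array(p)-s['tool_pos']).round(4),'ang',(q.inv()*T).as_rotvec().round(4),'t',s['time_s'],'pos',s['tool_pos'].round(4),'F',s['force'].round(2),'w',round(s['gripper_width'],4))
E
python3 -c "
from h import *
to((.54,.20,.15),np.radians(92.7))"
```

```text
slide [ 0.5757 -0.6134  0.0814] ang [-1.2000e-03 -1.0000e-03 -1.2871e+00] t 0.15 pos [ 0.1948 -0.5673  0.2304] F [0.43 0.15 0.54] w 0.0858
```

```bash
python3 -m inch '[{"angular":[0,0,-0.13],"slide":[0.034,-0.036,0],"fingers":0},{"angular":[0,0,-0.26],"slide":[0.068,-0.072,0],"fingers":0},{"angular":[0,0,-0.39],"slide":[0.102,-0.108,0],"fingers":0},{"angular":[0,0,-0.52],"slide":[0.136,-0.144,0],"fingers":0},{"angular":[0,0,-0.65],"slide":[0.170,-0.180,0],"fingers":0}]'; python3 -c "
from h import *
to((.54,.20,.15),np.radians(92.7))"
```

```text
time_s: 0.65
tool_pos: [0.2975, -0.3402, 0.2309]
ee_rot: [0.881, 0.473, 0.0, -0.0]
force: [0.9, -0.7, 0.1]
gripper_width: 0.0426
slide [ 0.5842 -0.0962  0.0811] ang [-1.000e-04 -3.000e-04 -6.323e-01] t 0.65 pos [ 0.2975 -0.3402  0.2309] F [ 0.91 -0.68  0.08] w 0.0426
```

```bash
python3 -m inch '[{"angular":[0,0,-0.12],"slide":[0.048,-0.008,0],"fingers":0},{"angular":[0,0,-0.24],"slide":[0.096,-0.016,0],"fingers":0},{"angular":[0,0,-0.36],"slide":[0.144,-0.024,0],"fingers":0},{"angular":[0,0,-0.48],"slide":[0.192,-0.032,0],"fingers":0},{"angular":[0,0,-0.60],"slide":[0.240,-0.040,0],"fingers":0}]'; python3 -c "
from h import *
to((.54,.20,.15),np.radians(92.7))"
```

```text
time_s: 1.15
tool_pos: [0.3977, -0.1184, 0.2312]
ee_rot: [0.702, 0.712, 0.0, 0.0]
force: [1.1, -0.1, -0.9]
gripper_width: 0.0429
slide [0.3163 0.1469 0.0812] ang [ 0.0004  0.0002 -0.0324] t 1.15 pos [ 0.3977 -0.1184  0.2312] F [ 1.12 -0.12 -0.9 ] w 0.0429
```

```bash
python3 -m inch '[{"angular":[0,0,-0.03],"slide":[0.045,0.020,0],"fingers":0},{"angular":[0,0,-0.03],"slide":[0.09,0.04,0],"fingers":0},{"angular":[0,0,-0.03],"slide":[0.135,0.06,0],"fingers":0},{"angular":[0,0,-0.03],"slide":[0.18,0.08,0],"fingers":0},{"angular":[0,0,-0.03],"slide":[0.225,0.10,0],"fingers":0}]'; python3 -c "
from h import *
to((.54,.20,.15),np.radians(92.7))"
```

```text
time_s: 1.65
tool_pos: [0.4955, 0.1078, 0.2311]
ee_rot: [0.693, 0.721, -0.0, 0.0]
force: [1.0, -1.3, 0.1]
gripper_width: 0.0426
slide [0.0903 0.0482 0.0811] ang [ 0.0001  0.0002 -0.0068] t 1.65 pos [0.4955 0.1078 0.2311] F [ 0.99 -1.34  0.07] w 0.0426
```

```bash
python3 -m inch '[{"angular":[0,0,-0.006],"slide":[0.03,0.015,0.02],"fingers":0},{"angular":[0,0,-0.006],"slide":[0.06,0.03,0.04],"fingers":0},{"angular":[0,0,-0.006],"slide":[0.09,0.046,0.06],"fingers":0},{"angular":[0,0,-0.006],"slide":[0.09,0.046,0.081],"fingers":0},{"angular":[0,0,-0.006],"slide":[0.09,0.046,0.081],"fingers":0}]'
python3 - <<'E'
from h import *
to((.537,.20,.06),np.radians(92.7))
snap('wrist','wrist1'); snap('top','top1')
E
```

```text
time_s: 2.15
tool_pos: [0.5358, 0.1977, 0.1456]
ee_rot: [0.69, 0.724, -0.004, -0.002]
force: [-0.2, 0.4, -0.5]
gripper_width: 0.0427
slide [0.0024 0.002  0.0855] ang [-0.0077  0.0021  0.0004] t 2.15 pos [0.5358 0.1977 0.1456] F [-0.19  0.43 -0.51] w 0.0427
```

View pics/wrist1.png

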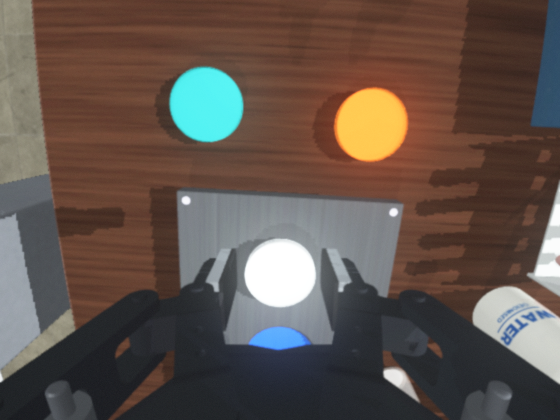

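View pics/top1.png

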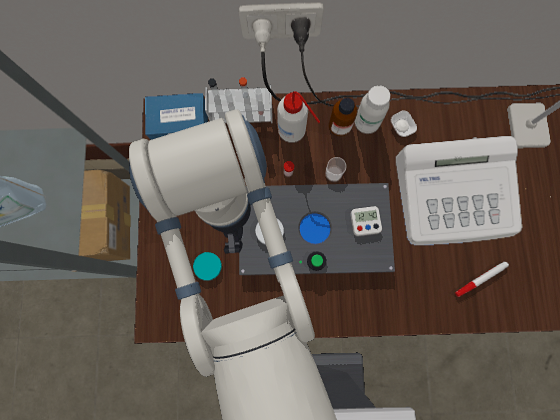

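Run:
```python
from h import *
r=dict(np.load('pics/wrist1.npz'))
for st,c,e in blobs(r,(0,0,200),(179,60,255),300): print('w',st,np.round(e[0],1),np.round(e[1],1),ray(r,[e[0]],.045)[0].round(4))
for st,c,e in blobs(r,(105,150,80),(125,255,255),300): print('blue',st,np.round(e[0],1),ray(r,[e[0]],.023)[0].round(4))
print(ray(r,[(186,201),(394,212)],.03).round(4))
t=dict(np.load('pics/top0.npz')); print(ray(t,[(190+178/3.4,140+169/3.4),(190+180/3.4,140+446/3.4),(190+663/3.4,140+158/3.4),(190+684/3.4,140+435/3.4)],.03).round(4))
a=cv2.resize(r['frame'][180:360,180:420,::-1],None,fx=3,fy=3); cv2.imwrite('pics/wc.png',a)
```

```text
w [ 534  189   26   94 1175] [497.3 301.5] [46.2 91.1] [0.7462 0.1197 0.045 ]
w [ 244  239   72   69 3865] [279.9 272.8] [68.5 71.5] [0.5391 0.1415 0.045 ]
w [ 477  288   74   43 1143] [514.5 313.9] [48.3 75.3] [0.7684 0.1062 0.045 ]
w [ 502  309   58   74 2067] [558.1 349.3] [ 57.3 119.8] [0.8333 0.0633 0.045 ]
blue [249 328  61  22 962] [278.5 339. ] [0.542  0.0535 0.023 ]
[[0.4532 0.1989 0.03  ]
 [0.6379 0.1981 0.03  ]]
[[ 0.6371  0.1971  0.03  ]
 [ 0.4528  0.1981  0.03  ]
 [ 0.6341 -0.127   0.03  ]
 [ 0.4501 -0.1258  0.03  ]]
```

View pics/wc.png

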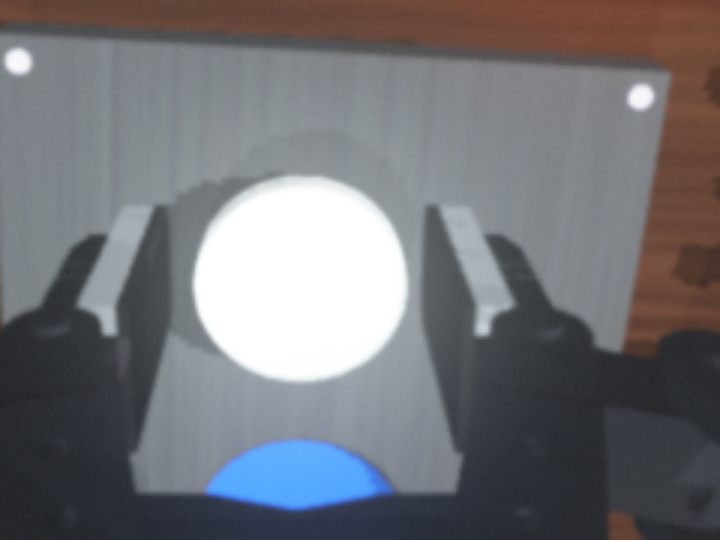

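```bash
python3 -c "
from h import *
to((.537,.198,.040),np.radians(92.7))"
```

```text
slide [ 9.000e-04 -1.000e-04  1.101e-01] ang [-0.0013  0.0005 -0.0012] t 2.25 pos [0.5373 0.1971 0.1501] F [ 0.34 -0.33  0.4 ] w 0.0429
```

```bash
python3 -m inch '[{"angular":[0,0,0],"slide":[0.001,0,0.035],"fingers":0},{"angular":[0,0,0],"slide":[0.001,0,0.07],"fingers":0},{"angular":[0,0,0],"slide":[0.001,0,0.095],"fingers":0},{"angular":[0,0,0],"slide":[0.001,0,0.11],"fingers":0},{"angular":[0,0,0],"slide":[0.001,0,0.11],"fingers":0}]'
python3 - <<'E'
from h import *
to((.537,.198,.030),np.radians(92.7))
snap('wrist','wrist2'); r=snap('scene','scene2')
cv2.imwrite('pics/s2c.png',cv2.resize(r['frame'][120:300,150:400,::-1],None,fx=3,fy=3,interpolation=cv2.INTER_CUBIC))
E
```

```text
time_s: 2.75
tool_pos: [0.5369, 0.1976, 0.0394]
ee_rot: [0.691, 0.723, -0.001, -0.001]
force: [0.0, 0.4, 0.6]
gripper_width: 0.043
slide [0.0004 0.0001 0.0094] ang [-0.002   0.0006 -0.002 ] t 2.75 pos [0.5369 0.1976 0.0394] F [0.   0.42 0.57] w 0.043
```

View pics/s2c.png

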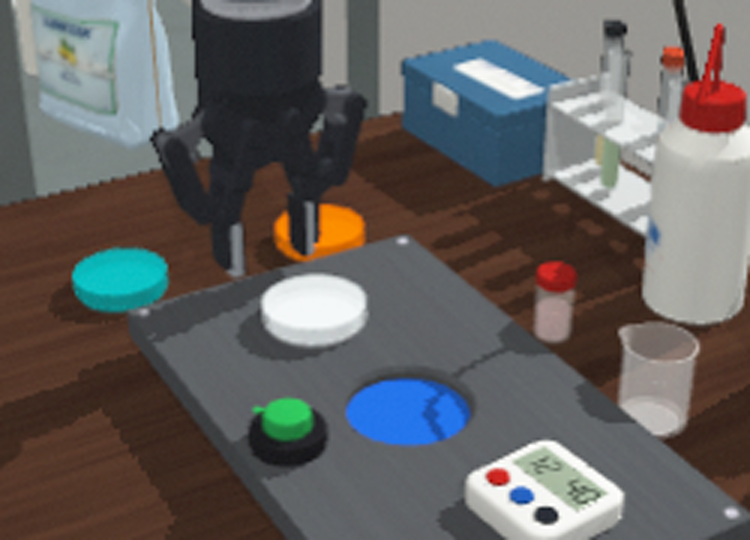

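View pics/wrist2.png

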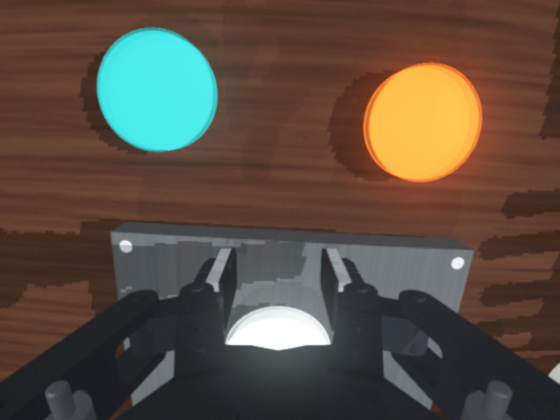

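```bash
python3 -m inch '[{"angular":[0,0,0],"slide":[0,0,0.002],"fingers":0},{"angular":[0,0,0],"slide":[0,0,0.004],"fingers":0},{"angular":[0,0,0],"slide":[0,0,0.006],"fingers":0},{"angular":[0,0,0],"slide":[0,0,0.007],"fingers":0},{"angular":[0,0,0],"slide":[0,0,0.007],"fingers":0}]'; python3 -m inch '[{"angular":[0,0,0],"slide":[0,0,0.001],"fingers":0},{"angular":[0,0,0],"slide":[0,0,0.001],"fingers":0},{"angular":[0,0,0],"slide":[0,0,0.002],"fingers":0},{"angular":[0,0,0],"slide":[0,0,0.002],"fingers":0},{"angular":[0,0,0],"slide":[0,0,0.002],"fingers":0}]'
```

```text
time_s: 3.35
tool_pos: [0.5374, 0.1984, 0.0331]
ee_rot: [0.691, 0.723, -0.0, -0.0]
force: [0.3, -0.2, -0.7]
gripper_width: 0.0425
time_s: 3.85
tool_pos: [0.5375, 0.1984, 0.0312]
ee_rot: [0.691, 0.723, -0.0, -0.0]
force: [0.2, -0.2, 1.6]
gripper_width: 0.0425
```

```bash
python3 -m inch '[{"angular":[0,0,0],"slide":[0,0,0.001],"fingers":0},{"angular":[0,0,0],"slide":[0,0,0.001],"fingers":0},{"angular":[0,0,0],"slide":[0,0,0.002],"fingers":0},{"angular":[0,0,0],"slide":[0,0,0.002],"fingers":0},{"angular":[0,0,0],"slide":[0,0,0.002],"fingers":0}]'; python3 -m inch '[{"angular":[0,0,0],"slide":[0,0,0.001],"fingers":0},{"angular":[0,0,0],"slide":[0,0,0.001],"fingers":0},{"angular":[0,0,0],"slide":[0,0,0.002],"fingers":0},{"angular":[0,0,0],"slide":[0,0,0.002],"fingers":0},{"angular":[0,0,0],"slide":[0,0,0.002],"fingers":0}]'
```

```text
time_s: 4.35
tool_pos: [0.5375, 0.1984, 0.0292]
ee_rot: [0.691, 0.723, -0.0, -0.0]
force: [0.8, -0.1, -0.1]
gripper_width: 0.0429
time_s: 4.85
tool_pos: [0.5376, 0.1984, 0.0282]
ee_rot: [0.691, 0.723, 0.0, 0.0]
force: [-2.4, -1.3, 5.9]
gripper_width: 0.0425
```

```bash
python3 -m inch '[{"angular":[0,0,0],"slide":[0,0,-0.003],"fingers":0},{"angular":[0,0,0],"slide":[0,0,-0.0048],"fingers":0},{"angular":[0,0,0],"slide":[-0.006,0,-0.0048],"fingers":0},{"angular":[0,0,0],"slide":[-0.012,0,-0.0048],"fingers":0},{"angular":[0,0,0],"slide":[-0.016,0,-0.0048],"fingers":0}]'; python3 -m inch '[{"angular":[0,0,0],"slide":[-0.004,0,0],"fingers":0},{"angular":[0,0,0],"slide":[-0.008,0,0],"fingers":0},{"angular":[0,0,0],"slide":[-0.012,0,0],"fingers":0},{"angular":[0,0,0],"slide":[-0.016,0,0],"fingers":0},{"angular":[0,0,0],"slide":[-0.020,0,0],"fingers":0}]'
python3 - <<'E'
from h import *
to((.544,.0735,.032),np.radians(92.7))
r=snap('scene','scene3')
cv2.imwrite('pics/s3c.png',cv2.resize(r['frame'][120:300,150:400,::-1],None,fx=3,fy=3,interpolation=cv2.INTER_CUBIC))
E
```

```text
time_s: 5.35
tool_pos: [0.5382, 0.1816, 0.0318]
ee_rot: [0.691, 0.723, -0.0, -0.0]
force: [-0.5, -0.1, 0.5]
gripper_width: 0.0424
time_s: 5.85
tool_pos: [0.5392, 0.1622, 0.0321]
ee_rot: [0.691, 0.723, 0.0, -0.0]
force: [-1.0, 0.5, 0.3]
gripper_width: 0.0423
slide [-0.0888  0.0007  0.0001] ang [-0.     -0.0001 -0.001 ] t 5.85 pos [0.5392 0.1622 0.0321] F [-1.    0.47  0.32] w 0.0423
```

View pics/s3c.png

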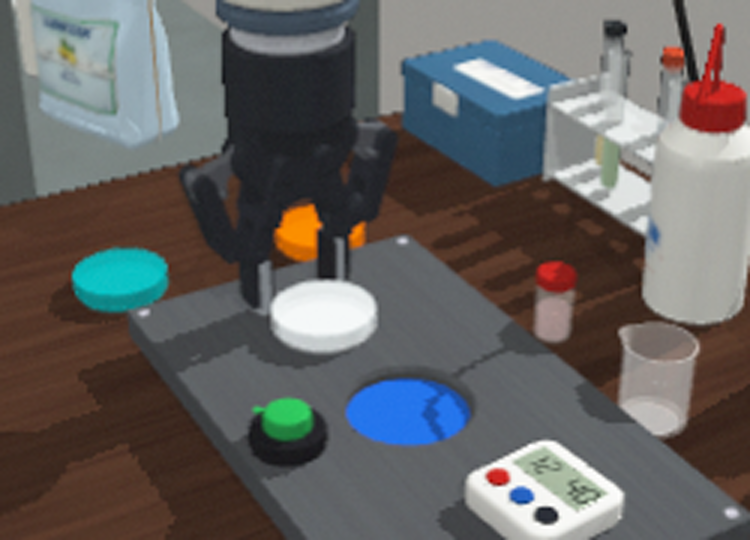

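The dish at crop (324,315) sits squarely against both fingers and has moved with them. I'll carry on pushing.

```bash
python3 -m inch '[{"angular":[0,0,0],"slide":[-0.006,0,0],"fingers":0},{"angular":[0,0,0],"slide":[-0.012,0,0],"fingers":0},{"angular":[0,0,0],"slide":[-0.018,0,0],"fingers":0},{"angular":[0,0,0],"slide":[-0.024,0,0],"fingers":0},{"angular":[0,0,0],"slide":[-0.030,0,0],"fingers":0}]'; python3 -m inch '[{"angular":[0,0,0],"slide":[-0.006,0,0],"fingers":0},{"angular":[0,0,0],"slide":[-0.012,0,0],"fingers":0},{"angular":[0,0,0],"slide":[-0.018,0,0],"fingers":0},{"angular":[0,0,0],"slide":[-0.022,0,0],"fingers":0},{"angular":[0,0,0],"slide":[-0.026,0,0],"fingers":0}]'
python3 - <<'E'
from h import *
to((.544,.0735,.032),np.radians(92.7))
r=snap('scene','scene4')
cv2.imwrite('pics/s4c.png',cv2.resize(r['frame'][120:300,150:400,::-1],None,fx=3,fy=3,interpolation=cv2.INTER_CUBIC))
for st,c,e in blobs(r,(0,0,170),(179,60,255),300): print('w',st,np.round(e[0],1),np.round(e[1],1),ray(r,[e[0]],.045)[0].round(4))
r=snap('top','top4')
E
```

```text
time_s: 6.4
tool_pos: [0.5406, 0.1319, 0.0321]
ee_rot: [0.691, 0.723, 0.0, 0.0]
force: [-0.3, 0.3, -0.1]
gripper_width: 0.0427
time_s: 6.9
tool_pos: [0.5418, 0.1062, 0.0321]
ee_rot: [0.691, 0.723, 0.0, -0.0]
force: [-0.2, -0.5, 0.9]
gripper_width: 0.0429
slide [-0.0327  0.0007  0.0001] ang [-0.     -0.0001 -0.0012] t 6.9 pos [0.5418 0.1062 0.0321] F [-0.18 -0.5   0.92] w 0.0429Traceback (most recent call last):
  File "<stdin>", line 5, in <module>
TypeError: 'NoneType' object is not subscriptable
```

View pics/s4c.png

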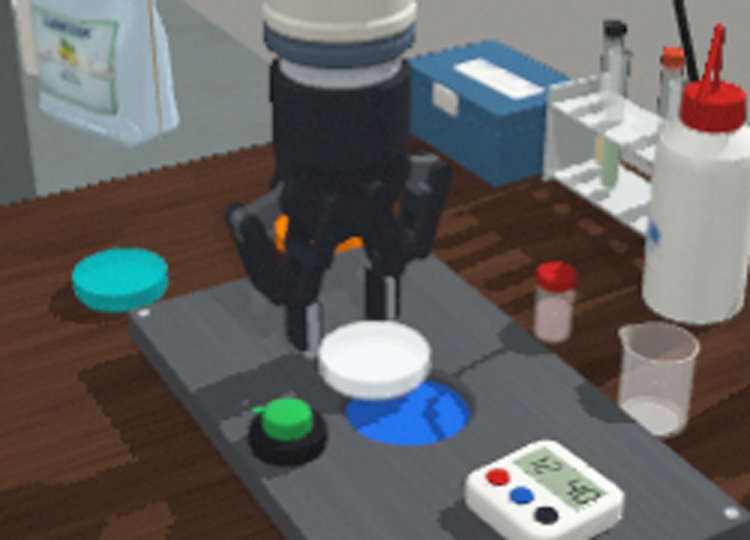

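Run:
```python
from h import *
for f,tp in (('scene0',None),('scene3',(.5392,.1622)),('scene4',(.5418,.1062))):
    r=dict(np.load(f'pics/{f}.npz'))
    for st,c,e in blobs(r,(0,0,170),(179,60,255),400):
        if e and 200<c[0]<300 and 200<c[1]<270: print(f,tp,np.round(e[0],1),ray(r,[e[0]],.0395)[0].round(4))
```

```text
scene0 None [254.2 222.5] [0.5392 0.136  0.0395]
scene3 (0.5392, 0.1622) [257.5 224.4] [0.5412 0.1273 0.0395]
scene4 (0.5418, 0.1062) [274.2 239.1] [0.5433 0.0712 0.0395]
```

```bash
python3 -m inch '[{"angular":[0,0,0],"slide":[-0.004,0,0],"fingers":0},{"angular":[0,0,0],"slide":[-0.008,0,0],"fingers":0},{"angular":[0,0,0],"slide":[-0.012,0,0],"fingers":0},{"angular":[0,0,0],"slide":[-0.016,0,0],"fingers":0},{"angular":[0,0,0],"slide":[-0.020,0,0],"fingers":0}]'; python3 -m inch '[{"angular":[0,0,0],"slide":[-0.002,0,0],"fingers":0},{"angular":[0,0,0],"slide":[-0.004,0,0],"fingers":0},{"angular":[0,0,0],"slide":[-0.006,0,0],"fingers":0},{"angular":[0,0,0],"slide":[-0.008,0,0],"fingers":0},{"angular":[0,0,0],"slide":[-0.010,0,0],"fingers":0}]'
python3 - <<'E'
from h import *
to((.544,.0735,.032),np.radians(92.7))
r=snap('scene','scene5')
cv2.imwrite('pics/s5c.png',cv2.resize(r['frame'][170:300,190:360,::-1],None,fx=4,fy=4,interpolation=cv2.INTER_CUBIC))
E
```

```text
time_s: 7.45
tool_pos: [0.5428, 0.0863, 0.0322]
ee_rot: [0.691, 0.723, 0.0, 0.0]
force: [-0.4, 1.2, 0.5]
gripper_width: 0.0426
time_s: 7.95
tool_pos: [0.5431, 0.0764, 0.032]
ee_rot: [0.691, 0.723, -0.0, -0.0]
force: [0.4, 0.6, -0.7]
gripper_width: 0.0425
slide [-0.003   0.0007  0.    ] ang [-0.0001  0.     -0.001 ] t 7.95 pos [0.5431 0.0764 0.032 ] F [ 0.43  0.57 -0.7 ] w 0.0425
```

View pics/s5c.png

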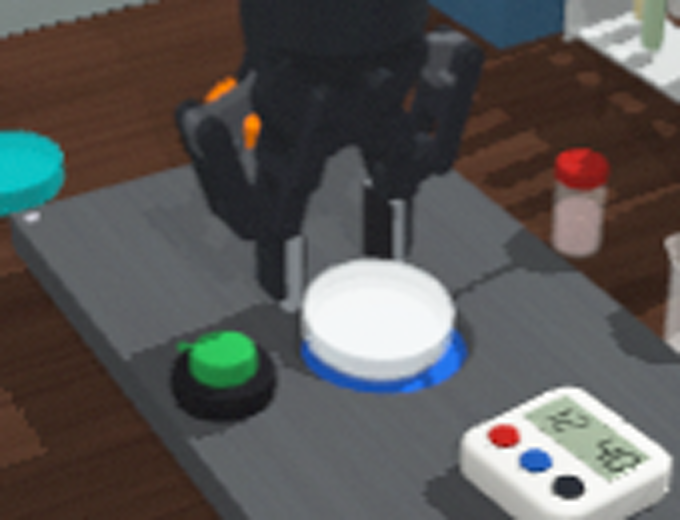

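The front of the dish has dipped, crop (380,325), with a blue gap still ahead of it. A few more slow millimetres.

```bash
python3 -m inch '[{"angular":[0,0,0],"slide":[-0.001,0,0],"fingers":0},{"angular":[0,0,0],"slide":[-0.002,0,0],"fingers":0},{"angular":[0,0,0],"slide":[-0.003,0,0],"fingers":0},{"angular":[0,0,0],"slide":[-0.003,0,0],"fingers":0},{"angular":[0,0,0],"slide":[-0.003,0,0],"fingers":0}]';  python3 - <<'E'
from h import *
to((.544,.0735,.032),np.radians(92.7))
r=snap('scene','scene6')
cv2.imwrite('pics/s6c.png',cv2.resize(r['frame'][170:300,190:360,::-1],None,fx=4,fy=4,interpolation=cv2.INTER_CUBIC))
E
```

```text
time_s: 8.5
tool_pos: [0.5433, 0.0735, 0.0321]
ee_rot: [0.691, 0.723, 0.0, 0.0]
force: [-0.3, 0.0, 0.9]
gripper_width: 0.0433
slide [-0.0001  0.0007  0.0001] ang [ 0.      0.     -0.0011] t 8.5 pos [0.5433 0.0735 0.0321] F [-0.31  0.03  0.9 ] w 0.0433
```

View pics/s6c.png

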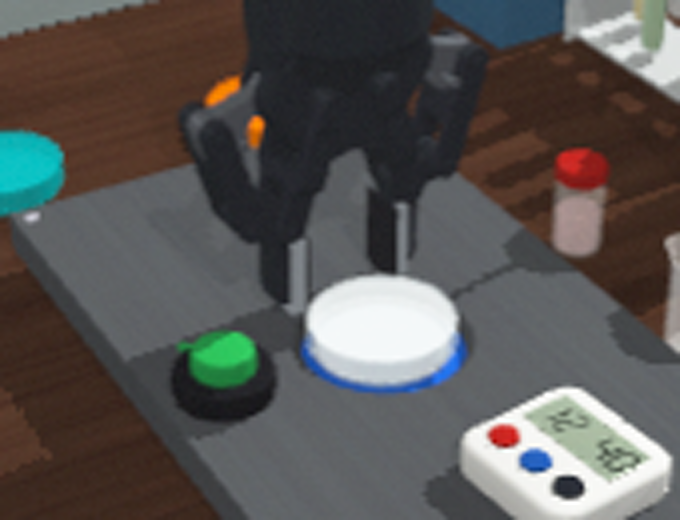

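```bash
python3 -m inch '[{"angular":[0,0,0],"slide":[-0.001,0,0],"fingers":0},{"angular":[0,0,0],"slide":[-0.002,0,0],"fingers":0},{"angular":[0,0,0],"slide":[-0.002,0,0],"fingers":0},{"angular":[0,0,0],"slide":[0.001,0,0],"fingers":0},{"angular":[0,0,0],"slide":[0.008,0,0],"fingers":0}]'; python3 -m inch '[{"angular":[0,0,0],"slide":[0.006,0,0],"fingers":0},{"angular":[0,0,0],"slide":[0.012,0,0],"fingers":0},{"angular":[0,0,0],"slide":[0.018,0,0],"fingers":0},{"angular":[0,0,0],"slide":[0.018,0,0],"fingers":0},{"angular":[0,0,0],"slide":[0.018,0,0],"fingers":0}]'
python3 - <<'E'
from h import *
to((.544,.0735,.032),np.radians(92.7))
r=snap('scene','scene7')
cv2.imwrite('pics/s7c.png',cv2.resize(r['frame'][170:300,190:360,::-1],None,fx=4,fy=4,interpolation=cv2.INTER_CUBIC))
for st,c,e in blobs(r,(0,0,170),(179,60,255),300):
    if e and 200<c[0]<320 and 200<c[1]<280: print(np.round(e[0],1),np.round(e[1],1),ray(r,[e[0]],.036)[0].round(4))
E
```

```text
time_s: 9.05
tool_pos: [0.5429, 0.0815, 0.0321]
ee_rot: [0.691, 0.723, -0.0, 0.0]
force: [-0.1, 0.3, 0.1]
gripper_width: 0.0427
time_s: 9.55
tool_pos: [0.5421, 0.0997, 0.0321]
ee_rot: [0.69, 0.723, -0.0, 0.0]
force: [-0.0, -0.6, 0.8]
gripper_width: 0.0427
slide [-0.0263  0.0007  0.0001] ang [-0.      0.0001 -0.0006] t 9.55 pos [0.5421 0.0997 0.0321] F [-0.02 -0.65  0.81] w 0.0427
[285.5 252.4] [27.6 38.1] [0.5422 0.0323 0.036 ]
```

View pics/s7c.png

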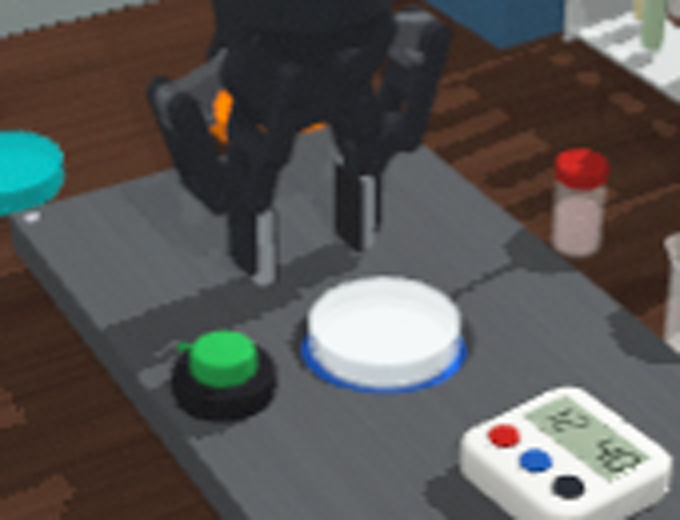

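```bash
cat >> h.py <<'E'
def lidplane(r,u0,u1,v0,v1):
    hsv=cv2.cvtColor(r['frame'],cv2.COLOR_RGB2HSV); m=cv2.inRange(hsv,np.array((0,0,200)),np.array((179,60,255)))
    vv,uu=np.nonzero(m[v0:v1,u0:u1]); vv+=v0; uu+=u0
    K=np.array([[r['fx'],0,r['cx']],[0,r['fy'],r['cy']],[0,0,1]],float)
    p=cv2.undistortPoints(np.c_[uu,vv].astype(float).reshape(-1,1,2),K,np.array(r['D'],float)).reshape(-1,2)
    d=r['depth'][vv,uu]; P=R.from_quat(r['attitude']).apply(np.c_[p,np.ones(len(p))]*d[:,None])+r['origin']
    return P,uu,vv
E
python3 - <<'E'
from h import *
for f,b in (('scene0',(235,275,210,236)),('scene7',(262,310,236,268))):
    r=dict(np.load(f'pics/{f}.npz')); P,u,v=lidplane(r,*b)
    top=P[P[:,2]>np.percentile(P[:,2],50)-.003]
    c=top.mean(0); A=np.c_[top[:,:2]-c[:2],np.ones(len(top))]; k=np.linalg.lstsq(A,top[:,2],rcond=None)[0]
    print(f,len(P),len(top),c.round(4),'slope',k.round(4),np.percentile(P[:,2],[2,10,25,50,75,98]).round(4), P[:,:2].min(0).round(4),P[:,:2].max(0).round(4))
E
```

```text
scene0 613 514 [0.5369 0.1305 0.0469] slope [-0.2708 -0.4909  0.0469] [0.0348 0.0387 0.0434 0.0442 0.0448 0.046 ] [ 0.2125 -0.4997] [0.5696 0.1675]
scene7 781 668 [0.5433 0.0336 0.0386] slope [-0.3124 -0.4816  0.0386] [0.0279 0.0321 0.0363 0.0372 0.0378 0.039 ] [ 0.2125 -0.4997] [0.5755 0.0691]
```

```bash
python3 - <<'E'
from h import *
for f,b in (('scene0',(235,275,210,236)),('scene7',(262,310,236,268))):
    r=dict(np.load(f'pics/{f}.npz')); P,u,v=lidplane(r,*b)
    m=np.median(P[:,2]); top=P[abs(P[:,2]-m)<.0025]
    c=top.mean(0); k=np.linalg.lstsq(np.c_[top[:,:2]-c[:2],np.ones(len(top))],top[:,2],rcond=None)[0]
    e=cv2.minEnclosingCircle((top[:,:2]*1000).astype(np.float32)); print(f,len(top),c.round(4),'slope',k.round(4),e)
r=dict(np.load('pics/scene7.npz'))
E
python3 -c "
from h import *
to((.470,.10,.10),np.radians(92.7))"
```

```text
scene0 503 [0.5388 0.1346 0.0444] slope [0.0049 0.0052 0.0444] ((539.8193359375, 136.55337524414062), 31.590789794921875)
scene7 659 [0.5445 0.0353 0.0373] slope [0.0076 0.005  0.0373] ((545.8167724609375, 37.314002990722656), 31.910661697387695)
slide [ 0.0038 -0.072  -0.068 ] ang [-0.0001  0.0002 -0.0009] t 9.6 pos [0.5421 0.0995 0.032 ] F [ 0.61 -0.13 -0.52] w 0.0424
```

```bash
python3 -m inch '[{"angular":[0,0,0],"slide":[0.0,0,-0.03],"fingers":0},{"angular":[0,0,0],"slide":[0,0,-0.06],"fingers":0},{"angular":[0,0,0],"slide":[0,-0.03,-0.068],"fingers":-1},{"angular":[0,0,0],"slide":[0,-0.072,-0.068],"fingers":-1},{"angular":[0,0,0],"slide":[0,-0.072,-0.068],"fingers":-1}]'; python3 -c "
from h import *
to((.4705,.0375,.075),np.radians(92.7))"
```

```text
time_s: 10.1
tool_pos: [0.4662, 0.0958, 0.0992]
ee_rot: [0.691, 0.723, -0.001, -0.001]
force: [1.0, -0.3, -1.0]
gripper_width: 0.0005
slide [-0.0584  0.0016  0.0242] ang [-0.003   0.0001 -0.001 ] t 10.1 pos [0.4662 0.0958 0.0992] F [ 1.04 -0.32 -0.96] w 0.0005
```

```bash
python3 -m inch '[{"angular":[0,0,0],"slide":[-0.02,-0.0005,0],"fingers":-1},{"angular":[0,0,0],"slide":[-0.04,-0.0005,0],"fingers":-1},{"angular":[0,0,0],"slide":[-0.06,-0.0005,0.01],"fingers":-1},{"angular":[0,0,0],"slide":[-0.061,-0.0005,0.024],"fingers":-1},{"angular":[0,0,0],"slide":[-0.061,-0.0005,0.024],"fingers":-1}]'
python3 - <<'E'
from h import *
r=snap('scene','scene8')
to((.4705,.0375,.054),np.radians(92.7))
cv2.imwrite('pics/s8c.png',cv2.resize(r['frame'][170:300,190:360,::-1],None,fx=4,fy=4,interpolation=cv2.INTER_CUBIC))
E
```

```text
time_s: 10.6
tool_pos: [0.4715, 0.035, 0.0736]
ee_rot: [0.691, 0.723, -0.001, -0.002]
force: [-1.0, -0.5, -0.5]
gripper_width: -0.0003
slide [ 0.0021 -0.0012  0.0206] ang [-0.0028 -0.0006 -0.0017] t 10.65 pos [0.4718 0.0355 0.0746] F [ 0.19 -0.46 -0.31] w 0.0002
```

View pics/s8c.png

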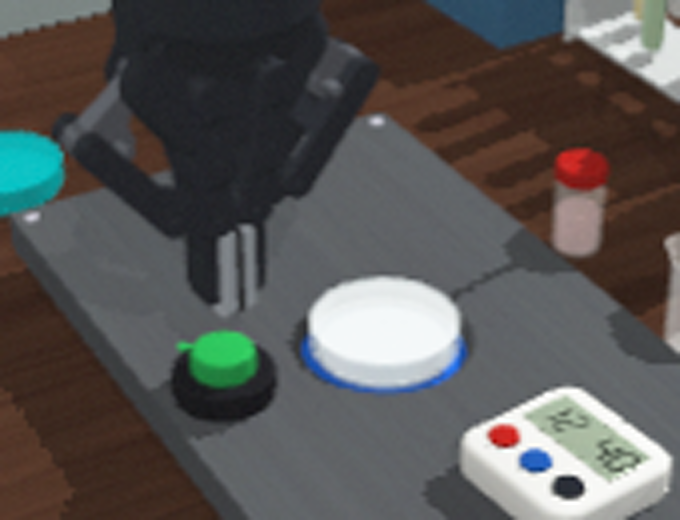

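```bash
python3 -m inch '[{"angular":[0,0,0],"slide":[0.002,-0.001,0.006],"fingers":-1},{"angular":[0,0,0],"slide":[0.002,-0.001,0.012],"fingers":-1},{"angular":[0,0,0],"slide":[0.002,-0.001,0.018],"fingers":-1},{"angular":[0,0,0],"slide":[0.002,-0.001,0.020],"fingers":-1},{"angular":[0,0,0],"slide":[0.002,-0.001,0.020],"fingers":-1}]'
python3 - <<'E'
from h import *
r=snap('scene','scene9')
to((.4705,.0375,.0455),np.radians(92.7))
cv2.imwrite('pics/s9c.png',cv2.resize(r['frame'][210:300,200:320,::-1],None,fx=5,fy=5,interpolation=cv2.INTER_CUBIC))
E
```

```text
time_s: 11.15
tool_pos: [0.4711, 0.0374, 0.0555]
ee_rot: [0.691, 0.723, -0.0, -0.0]
force: [-0.3, -0.8, 0.3]
gripper_width: -0.0
slide [ 0.0002 -0.0008  0.0105] ang [-0.0002 -0.     -0.0009] t 11.2 pos [0.4713 0.0373 0.056 ] F [ 0.51  0.3  -0.29] w 0.0001
```

View pics/s9c.png

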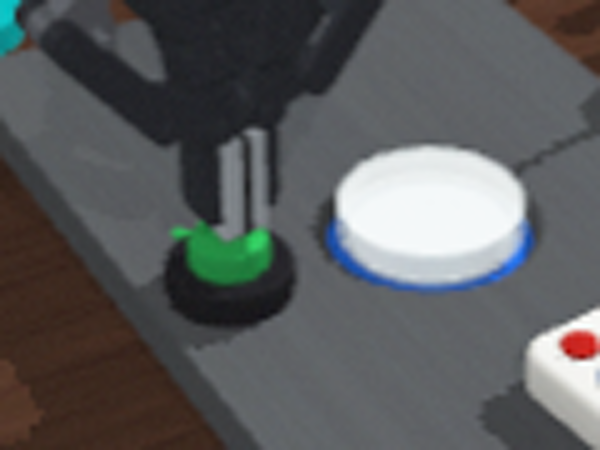

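```bash
python3 -m inch '[{"angular":[0,0,0],"slide":[0,0,0.003],"fingers":-1},{"angular":[0,0,0],"slide":[0,0,0.006],"fingers":-1},{"angular":[0,0,0],"slide":[0,0,0.008],"fingers":-1},{"angular":[0,0,0],"slide":[0,0,0.010],"fingers":-1},{"angular":[0,0,0],"slide":[0,0,0.010],"fingers":-1}]'
python3 - <<'E'
from h import *
r=snap('scene','scene10'); to((.4705,.0375,.0455),np.radians(92.7))
cv2.imwrite('pics/s10c.png',cv2.resize(r['frame'][210:300,200:320,::-1],None,fx=5,fy=5,interpolation=cv2.INTER_CUBIC))
E
```

```text
time_s: 11.7
tool_pos: [0.4718, 0.0372, 0.0465]
ee_rot: [0.691, 0.723, 0.0, 0.0]
force: [-0.0, 0.3, 3.6]
gripper_width: -0.0001
slide [ 0.0004 -0.0013  0.0011] ang [ 0.0011  0.     -0.0012] t 11.75 pos [0.4718 0.0372 0.0466] F [0.67 0.75 4.93] w 0.0001
```

View pics/s10c.png

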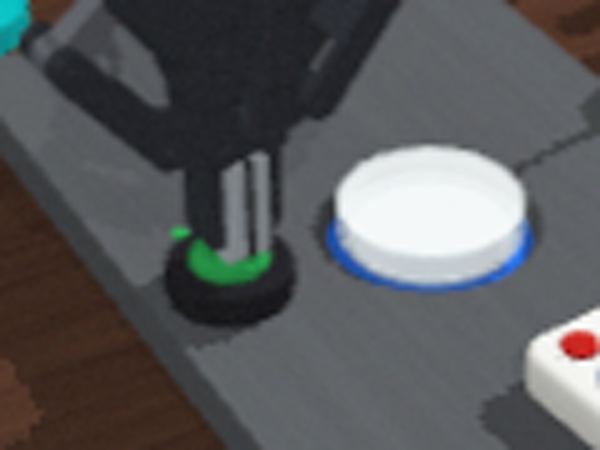

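```bash
python3 -m inch '[{"angular":[0,0,0],"slide":[0,0,0.001],"fingers":-1},{"angular":[0,0,0],"slide":[0,0,0.002],"fingers":-1},{"angular":[0,0,0],"slide":[0,0,0.003],"fingers":-1},{"angular":[0,0,0],"slide":[0,0,0.003],"fingers":-1},{"angular":[0,0,0],"slide":[0,0,0.003],"fingers":-1}]'
```

```text
time_s: 12.25
tool_pos: [0.4719, 0.0372, 0.0458]
ee_rot: [0.691, 0.723, 0.001, 0.001]
force: [-5.9, 0.3, 16.2]
gripper_width: -0.0002
```

Bottomed out: TCP at z = 45.8 mm and the force has risen to 16 N. Now I'll release and move clear.

```bash
python3 -m inch '[{"angular":[0,0,0],"slide":[0,0,-0.005],"fingers":-1},{"angular":[0,0,0],"slide":[0,0,-0.015],"fingers":-1},{"angular":[0,0,0],"slide":[0,0,-0.045],"fingers":-1},{"angular":[0,0,0],"slide":[0,0,-0.085],"fingers":-1},{"angular":[0,0,0],"slide":[0,0,-0.12],"fingers":-1}]'; python3 -m inch '[{"angular":[0,0,0],"slide":[0.03,0,-0.02],"fingers":-1},{"angular":[0,0,0],"slide":[0.07,0,-0.02],"fingers":-1},{"angular":[0,0,0],"slide":[0.11,0,-0.02],"fingers":-1},{"angular":[0,0,0],"slide":[0.15,0,-0.02],"fingers":-1},{"angular":[0,0,0],"slide":[0.18,0,-0.02],"fingers":-1}]'; python3 -m inch '[{"angular":[0,0,0],"slide":[0.03,0,0],"fingers":-1},{"angular":[0,0,0],"slide":[0.06,0,0],"fingers":-1},{"angular":[0,0,0],"slide":[0.09,0,0],"fingers":-1},{"angular":[0,0,0],"slide":[0.09,0,0],"fingers":-1},{"angular":[0,0,0],"slide":[0.09,0,0],"fingers":-1}]'
python3 - <<'E'
from h import *
r=snap('scene','scene11'); t=snap('top','top11'); to((.4,.3,.2),np.radians(92.7))
cv2.imwrite('pics/s11c.png',cv2.resize(r['frame'][170:340,160:420,::-1],None,fx=3,fy=3,interpolation=cv2.INTER_CUBIC))
P,u,v=lidplane(r,262,310,236,268)
m=np.median(P[:,2]); top=P[abs(P[:,2]-m)<.0025]
c=top.mean(0); k=np.linalg.lstsq(np.c_[top[:,:2]-c[:2],np.ones(len(top))],top[:,2],rcond=None)[0]
print(c.round(4),k.round(4),cv2.minEnclosingCircle((top[:,:2]*1000).astype(np.float32)))
for n,lo,hi,z in (('green',(50,150,60),(75,255,255),.052),('red',(0,180,100),(5,255,255),.047),('dish',(0,0,170),(179,60,255),.038)):
  for nm,q in (('scene',r),('top',t)):
    for st,c,e in blobs(q,lo,hi,60):
        if e: 
            p=ray(q,[e[0]],z)[0]
            if .44<p[0]<.7 and -.1<p[1]<.15: print(nm,n,np.round(e[0],1),p.round(4))
E
```

```text
time_s: 12.75
tool_pos: [0.4707, 0.0372, 0.164]
ee_rot: [0.691, 0.723, -0.001, -0.001]
force: [-0.1, -0.4, 0.5]
gripper_width: -0.0001
time_s: 13.25
tool_pos: [0.4622, 0.219, 0.1825]
ee_rot: [0.69, 0.724, -0.001, -0.001]
force: [-0.1, 0.1, -1.2]
gripper_width: -0.0001
time_s: 13.75
tool_pos: [0.4585, 0.3069, 0.1822]
ee_rot: [0.69, 0.724, -0.001, -0.0]
force: [-0.8, 0.3, 0.4]
gripper_width: 0.0002
slide [-0.0034 -0.0592 -0.0172] ang [-0.0008  0.0009 -0.0018] t 13.85 pos [0.459  0.306  0.1827] F [ 0.07 -0.9   0.33] w 0.0001
[0.5447 0.0355 0.0373] [0.003  0.0047 0.0373] ((546.725830078125, 37.204708099365234), 31.874900817871094)
scene green [244.8 259.3] [0.4661 0.0292 0.052 ]
top green [316.6 260.3] [0.47   0.0378 0.052 ]
scene red [334.7 211.6] [0.6802 0.0842 0.047 ]
top red [288.5 166. ] [0.6843 0.0906 0.047 ]
scene dish [285.5 252.4] [0.5407 0.0299 0.038 ]
scene dish [367.7 257.6] [ 0.6479 -0.05    0.038 ]
scene dish [331.8 285.7] [ 0.5555 -0.0779  0.038 ]
top dish [366. 220.] [ 0.5567 -0.0767  0.038 ]
top dish [314.  226.6] [0.5455 0.0389 0.038 ]
```

View pics/s11c.png

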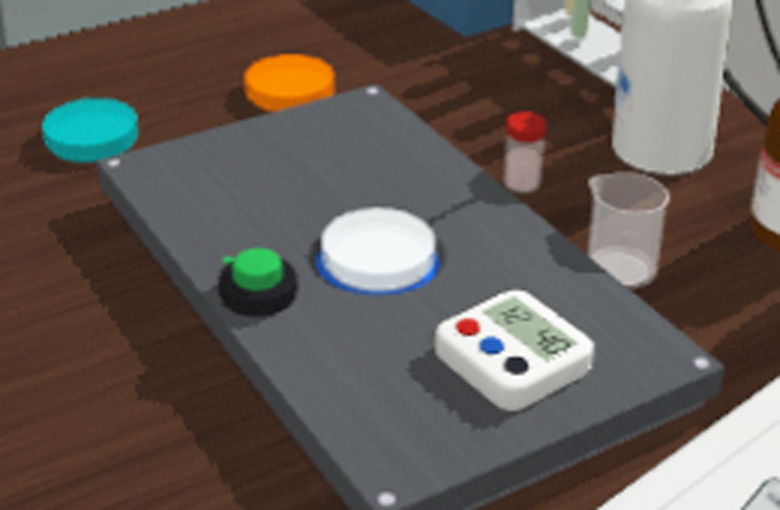

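View pics/top11.png

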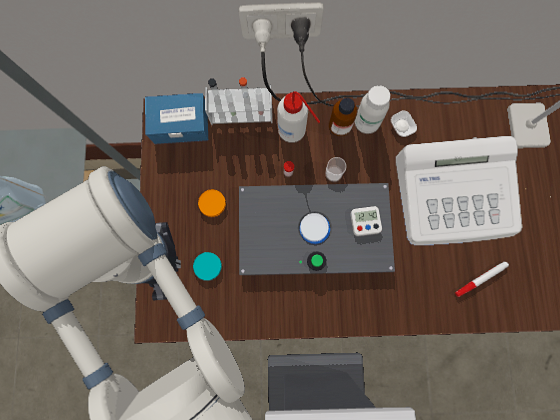

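The white dish, top view (314,227), lies flat inside the blue ring and its top has dropped about 7 mm. The button at (317,260) is back up, and the timer, vial and beaker haven't moved. I'm handing the job in.

```bash
python3 -c "
from h import *
print(arm.sense()['force']); print(arm.job_done())"
```

```text
[ 0.0707955  -0.89736843  0.328687  ]
the job is handed in; nothing more can be done
None
```

The dish is seated in the recess, the start button was pressed fully and released, and the job is handed in at about 14 s of the 48 s. The hand-in gave no verdict.

**What I did:** I pushed the white dish about 103 mm into the recess with the half-open fingers as a fork, the tips about 4 mm above the deck. Then I pressed the button with the shut fingers until it bottomed out (TCP at 45.8 mm, about 16 N) and moved the arm clear.

**Last checks:**
- **Dish:** its top is 7.1 mm lower than at the start, and its tilt is under 0.01 rad. Its centre is about 1 mm from the recess centre in one view. Two other estimates gave 2 mm.
- **Button:** it shows at the same pixel as before the press, in both views, so it is back up.
- **Timer, vial and beaker:** none of them shifted visibly. I measured the timer and the vial cap, and both were within a pixel. I checked the beaker by eye.
- **Arm:** the measured tool force was about zero at hand-in.

No check failed. The scene and top views differ by 4 to 8 mm on the button and vial cap. I put that down to the scene mask including the objects' sides, so I used the top view for the button position.

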